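Swing the tumblers over the drip slab

TASK

With one fingertip, gently push the bare outer end of each of the hook rail's two chrome arms to swing it inwards, until the tumbler on the left arm hangs centred over the left round recess of the stone drip slab and the tumbler on the right arm over the right one. Only push the arms: do not grip them, do not touch the hanging tumblers or set them swinging wildly, and leave everything else on the ledge where it stands.

Things in the scene. Friction and masses are not known exactly. Their poses are not given: they have to be found in the camera images.
- post_axis (a point): point on the vertical axis of the fixed chrome post (18 mm thick, 290 mm tall, on a 72 mm round foot), 220 mm above the ledge. Both arms turn about this axis. Its x axis points from the front of the post to the back, away from the robot; its -x axis is the arms' zero direction.
- swing_left (a joint): angle of the lower chrome arm, on the +y (robot's left) side: a level round bar 12 mm thick, centre line 220 mm above the ledge, ending in a 20 mm ball 228 mm from the post axis. 0 = straight to the post's front (its -x), growing as it swings outwards (+y); stops at 0 and 1.4 rad. Hinge friction: about 0.8 N at the end moves it; it stays where it is left.
- swing_right (a joint): angle of the upper chrome arm, on the -y (robot's right) side: the same bar, centre line 247 mm above the ledge. 0 = straight to the post's front, growing as it swings outwards (-y); stops at 0 and 1.4 rad. Same friction.
- swing_left_push (a point): point on the centre line of the left arm's bare outer end, 205 mm from the post axis, 220 mm above the ledge: push the bar here, level and square to it. Its -x axis points along the arm to its tip.
- swing_right_push (a point): the same point on the right arm, 205 mm from the post axis, 247 mm above the ledge
- tumbler_left_mouth (a point): centre of the mouth of the metal tumbler hung mouth-down from the left arm, 140 mm out from the post axis, mouth 80 mm above the ledge. The tumbler is 85 mm tall, 64 mm wide at the mouth, 52 mm at the top, its top 165 mm above the ledge, and swings sideways on a thin wire from the arm.
- tumbler_right_mouth (a point): the same for the tumbler hung from the right arm, also 140 mm out, mouth 80 mm and top 165 mm above the ledge
- recess_left (a point): centre of the floor of the left (+y) of two round recesses, 92 mm wide and 6 mm deep with a dark honed floor, in the fixed grey stone drip slab (124 by 236 by 18 mm) in front of the post. It lies 140 mm from the post axis, so the left tumbler passes right over it; the slab stands at a different angle about the post each time.
- recess_right (a point): centre of the floor of the right (-y) recess, also 140 mm from the post axis; the two centres are 109 mm apart
- decanter: bystander: empty square glass decanter with stopper, 86 mm square, 197 mm tall, loose; origin at the centre of its underside
- bucket: bystander: round white ceramic ice bucket with its steel flip-top lid shut, 150 mm wide (178 mm over the lid's tab and hinge), 158 mm tall, loose; origin at the centre of its underside
- spare_tumbler: bystander: third metal tumbler standing on the ledge, 64 mm wide, 85 mm tall, loose; origin at the centre of its underside
- cube_tray: bystander: grey stone tray of whisky stones, 68 by 126 mm, 30 mm tall, loose; origin at the centre of its underside

How it is judged (in metres and radians):
At the end, for the whole second after the job is handed in: The mouth of each hanging tumbler is within 12 mm (horizontally) of the centre of the recess on its own side, both arms are at rest, and the decanter, bucket, spare tumbler and cube tray stand within 20 mm of where they were (horizontal distance between tumbler_left_mouth and recess_left below 0.012 m and horizontal distance between tumbler_right_mouth and recess_right below 0.012 m and velocity of joint swing_left between -0.05 and 0.05 rad/s and velocity of joint swing_right between -0.05 and 0.05 rad/s and distance of each of decanter, bucket, spare_tumbler, cube_tray from where it was at the start of the episode below 0.02 m); the robot touches nothing.
It fails at once if a bystander is pushed, lifted or carried more than 20 mm (distance of any of decanter, bucket, spare_tumbler, cube_tray from where it was at the start of the episode above 0.02 m).
It fails at once if the robot touches a hanging tumbler (over 1 N) (contact force between any of the fingers, the arm and tumbler_left above 1 N or contact force between any of the fingers, the arm and tumbler_right above 1 N).
It fails at once if a hanging tumbler swings more than 0.6 rad out of plumb (angle between any of tumbler_left_mouth, tumbler_right_mouth's own z axis and vertical above 0.6 rad).
It fails at once if an arm is gripped or shoved hard (over 25 N on it) (contact force between the fingers and swing_left above 25 N or contact force between the fingers and swing_right above 25 N).
It also fails if it takes over 51 s, if anything falls off the work surface, if the arm or the gripper's body presses on something with over 40 N, if the wrist force passes 120 N, or if a joint passes its speed limit or range.

ROBOT

A 6-joint arm with a two-finger parallel gripper is mounted at the origin on the work surface. World frame = base frame: x ahead of the robot, y to its left, z up, the work surface at z = 0. Lengths are in mm, angles in rad, forces in N, time in s.
With the tool pointing down it reaches from about 350 to 925 mm from the base axis. Payload 6.4 kg.
Tool frame: the origin (TCP) lies at the very end of the fingers, on their centre line; the grasp point (between the pads) lies 19 mm behind it; z points along the fingers, y is the direction in which the jaws open and shut (so a half turn about z gives the same grasp; the last joint's range is limited). The gripper opens to 85 mm and grips with 20 to 120 N. Pads are 22 mm wide; open, the fingers measure 114 mm over their backs; the gripper's body (76 mm by 85 mm) begins 54 mm behind the grasp point. The pads swing forward as they close: fully open they stand 13 mm farther back than shut.
Start: joints at [1.107, 0.245, 1.558, -0, 1.339, -0.174], TCP at [185.741, 622.908, 231.29] pointing down, gripper open.
Joint ranges: [-3.13, 3.13], [-1.02, 2.26], [0.13, 2.54], [-0.95, 4.09], [0.21, 2.88], [-2.74, 2.74]. Speed limits (rad/s): [2.57, 2.57, 3.14, 3.14, 3.14, 3.14].

INTERFACE

Orientations are given as a rotation vector (axis times angle).
In Python, from plant import arm, optics gives the robot as it stands. The module is installed in compiled form; this text tells all that it offers.
- The arm moves only by the shell command python3 -m handwheel 'ROWS' [FORCE]. ROWS is JSON, a list of rows, each a list of 7 numbers: the shift along the tool's x, y, z in mm, then the turn, a rotation vector about the tool's x, y, z in degrees, then the opening, from -1 (shut) to 1 (fully open). In form: [[x, y, z, ax, ay, az, gripper], ...]. A call has 1 to 5 rows; each row is the pose to reach, as a shift and turn from the pose commanded when the call began, along the tool's axes at that moment; what a row does not reach only later rows make up. A row lasts 1/8 s, in which the tool goes at most 62.5 mm and 10.7 degrees, less where a joint would pass 70% of its speed; a pose out of reach is approached as far as the arm can. A call with a gripper value outside its range is refused whole. The fingers move at their own pace and stop on an object; FORCE is the grip in N (left out, the last holds). Time passes only in rows, so rows that repeat a pose let the fingers close. It gives the time, the measured TCP pose, the force and the opening at its end, in the units of the state.
- arm.observe(): the state, without advancing time (a new reading comes with each control period).
- optics.grab_frame(name): name is "scene" or "top"; returns the picture (480x640x3 uint8, red, green, blue); there is no depth.
- optics.camera_info(name): a dict with "mtx" (3x3 intrinsics, pixels), "extrinsics" (4x4, takes a point from world to camera coordinates). Camera axes: x right, y up, looking along -z (the intrinsics and any distortion apply to the point x, -y, -z); pixel columns grow to the right and rows downward; lengths in mm; the calibration is good to about 2 mm. A picture is of the moment at which its call begins. camera_info takes no time and is no camera call.
- arm.job_done(): hands the job in, once; it reports no verdict.
The state is a dict: "time_s": time; "joint_positions": joint angles; "qd": joint speeds; "joint_efforts": joint torques, N m; "eef_pos": TCP position; "orientation": TCP orientation; "ft_force": force on the tool from outside, world axes, zero at the start; "torque": the same for the moment, N m; "grip_width": finger opening in mm.
Only numpy, scipy, OpenCV 4.12 (cv2) and the standard library are available. Lean on these libraries where they do the work, as an engineer would, in place of code of your own. Each camera call takes 0.05 s, during which the arm holds its last target.

## Working session

There is one attempt and no reset: what is moved stays moved. The work goes in short steps, Python scripts to look and compute and a shell command to move; the robot and the scene stay as the last step left them, time stands still between calls to the robot, and variables do not carry over. Pictures are saved under pics/ and viewed, and the job is handed in when it is done.

```bash
mkdir -p pics; cat > h.py <<'E'
import numpy as np, cv2
from plant import arm, optics
def snap(n,f):
    im=optics.grab_frame(n); cv2.imwrite('pics/'+f,im[:,:,::-1]); return im
def cam(n):
    c=optics.camera_info(n); return np.array(c['mtx']),np.array(c['extrinsics']),c
def ray(n,u,v):
    K,E,_=cam(n); d=np.linalg.inv(K)@[u,v,1]; d=np.array([d[0],-d[1],-d[2]])
    R=E[:3,:3];t=E[:3,3]; return -R.T@t, R.T@d
def onz(n,u,v,z):
    o,d=ray(n,u,v); return o+d*(z-o[2])/d[2]
def proj(n,p):
    K,E,_=cam(n); q=E[:3,:3]@np.array(p)+E[:3,3]; q=K@[q[0],-q[1],-q[2]]; return q[:2]/q[2]
E
python3 - <<'E'
from h import *
for n in('scene','top'):
    snap(n,n+'0.png'); print(cam(n)[2]); print(ray(n,320,240))
print(arm.observe())
E
```

```text
{'mtx': array([[452.21497172,   0.        , 323.76437855],
       [  0.        , 452.21497172, 234.78800241],
       [  0.        ,   0.        ,   1.        ]]), 'extrinsics': array([[ 7.37917033e-01,  6.74884789e-01,  2.99570265e-03,
        -3.68478883e+02],
       [-6.08067441e-01,  6.62920276e-01,  4.36795941e-01,
         2.19009839e+02],
       [ 2.92801024e-01, -3.24140754e-01,  8.99555630e-01,
        -1.29181737e+03],
       [ 0.00000000e+00,  0.00000000e+00,  0.00000000e+00,
         1.00000000e+00]])}
(array([ 783.32504633, -315.23592565, 1067.50283445]), array([-0.2919354 ,  0.31088232, -0.90461485]))
{'mtx': array([[470.40736284,   0.        , 317.08387402],
       [  0.        , 470.40736284, 232.5677576 ],
       [  0.        ,   0.        ,   1.        ]]), 'extrinsics': array([[-1.87895222e-03, -9.99986641e-01, -4.81529559e-03,
        -2.56631284e+00],
       [ 9.85059581e-01, -2.68007602e-03,  1.72193027e-01,
        -5.38362496e+02],
       [-1.72203632e-01, -4.41981058e-03,  9.85051458e-01,
        -1.13027647e+03],
       [ 0.00000000e+00,  0.00000000e+00,  0.00000000e+00,
         1.00000000e+00]])}
(array([ 335.67660018,   -9.00473886, 1206.07039157]), array([ 0.15662845, -0.00173691, -0.98780189]))
{'time_s': 0.1, 'joint_positions': array([ 1.10688510e+00,  2.45720013e-01,  1.55892303e+00,  1.22482042e-05,
        1.33870581e+00, -1.74077095e-01]), 'qd': array([ 1.20029614e-03,  1.01086668e-03, -3.73721748e-03,  1.29954045e-03,
        6.90498298e-05,  1.32665574e-03]), 'joint_efforts': array([-1.17577624e-04, -4.30671501e+01, -3.27129078e+01, -1.22796819e-04,
        2.76319282e-03,  5.80785809e-06]), 'eef_pos': array([185.50928128, 622.42953704, 230.28939086]), 'orientation': array([-4.53601604e-01, -3.10810422e+00,  2.61311949e-03]), 'ft_force': array([-0.14719443, -0.01337502,  0.02672908]), 'torque': array([ 0.03211753, -0.03778185,  0.00158123]), 'grip_width': 85.46364408406748}
```

View pics/scene0.png

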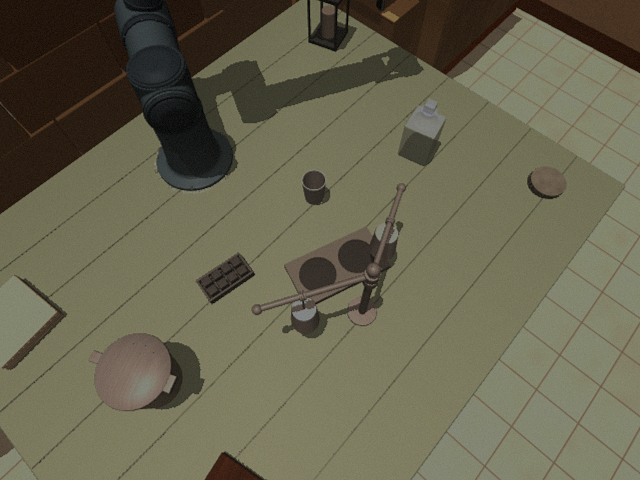

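View pics/top0.png

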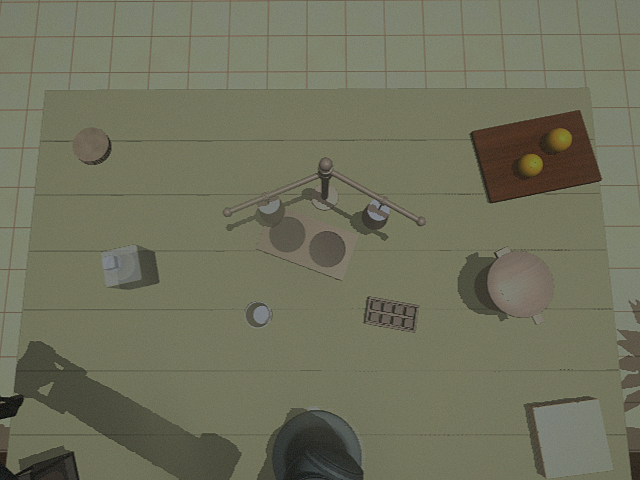

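The top view has +x up and +y to the left. The post top is near (326,163), the left ball at (227,212), the right ball at (421,221), and the recesses at (287,234) and (327,249). In the scene view the recesses are at (318,272) and (356,256), and the balls at (401,188) and (257,310). Next I'll enlarge both.

```bash
python3 - <<'E'
from h import *
a=cv2.imread('pics/top0.png')[140:300,200:440]; b=cv2.imread('pics/scene0.png')[170:350,230:430]
g=lambda x,s:cv2.convertScaleAbs(cv2.resize(x,None,fx=s,fy=s,interpolation=cv2.INTER_CUBIC),alpha=1.6)
cv2.imwrite('pics/tc.png',g(a,3.3)); cv2.imwrite('pics/sc.png',g(b,3.3))
for n,p in (('top',[(326,163,290),(227,212,220),(421,221,247),(287,234,12),(327,249,12),(324,197,3)]),('scene',[(372,271,290),(401,188,220),(257,310,247),(356,256,12),(318,272,12),(362,315,3)])):
  for u,v,z in p: print(n,u,v,onz(n,u,v,z).round(1))
E
```

```text
top 326 163 [639.1 -23.3 290. ]
top 227 212 [553.4 188.7 220. ]
top 421 221 [ 527.1 -220.5  247. ]
top 287 234 [540.9  73.9  12. ]
top 327 249 [501.6 -29.   12. ]
top 324 197 [640.9 -22.    3. ]
scene 372 271 [645.7 -29.7 290. ]
scene 401 188 [555.4 189.  220. ]
scene 257 310 [ 529.7 -218.9  247. ]
scene 356 256 [540.4  76.2  12. ]
scene 318 272 [498.8 -20.8  12. ]
scene 362 315 [649.8 -27.9   3. ]
```

View pics/tc.png

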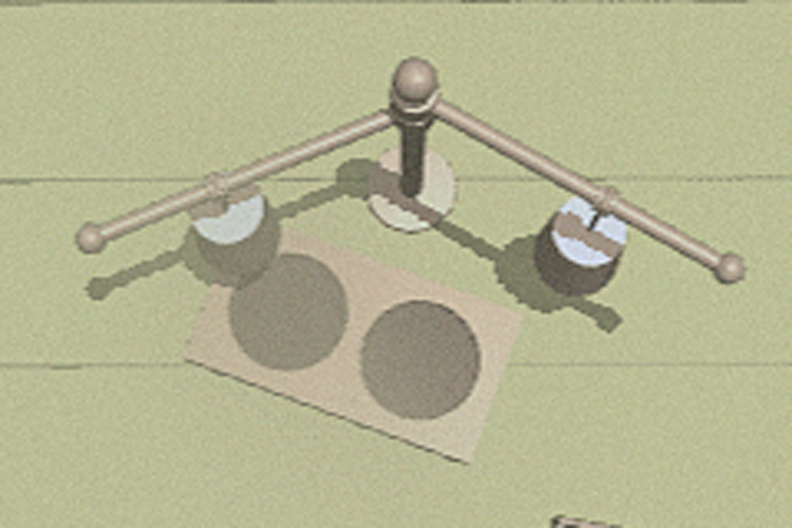

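View pics/sc.png

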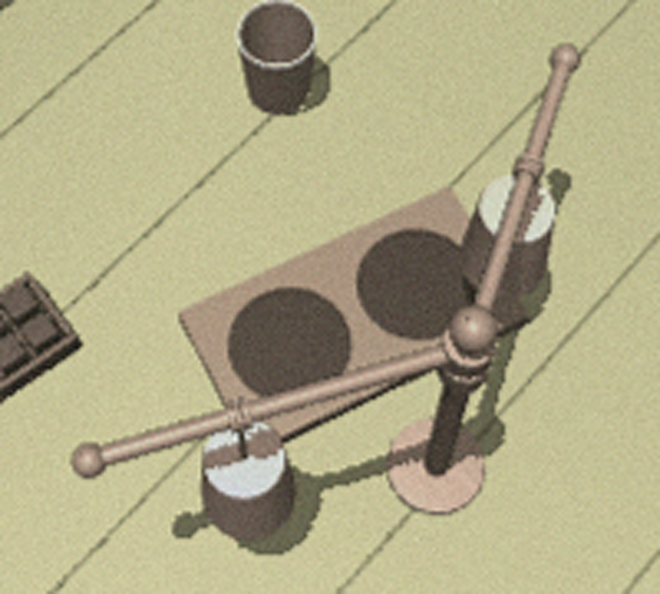

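Measurements agree with the given geometry:

| Check | Measured (mm) | Given (mm) |
|---|---|---|
| Recess spacing | 108 | 109 |
| Left ball radius | 229 | 228 |
| Right ball radius | 227.5 | 228 |

The post axis solved from the two recesses is (641,-23.5). Now a helper to convert world goals into row shifts.

```bash
cat >> h.py <<'E'
from scipy.spatial.transform import Rotation as Rn
P=np.array([640.5,-23.0])
def bar(side,deg,r,off):
    "point at radius r on arm, off mm outwards of bar centre line; side +1 left -1 right"
    a=np.radians(deg); u=np.array([-np.cos(a),side*np.sin(a)]); n=np.array([np.sin(a),side*np.cos(a)])
    return P+r*u+off*n, -n
def rows(goals):
    "goals: (x,y,z,push dir vec,axis 'x'|'-y') -> rows from present pose"
    s=arm.observe(); R=Rn.from_rotvec(s['orientation']).as_matrix(); p=s['eef_pos']
    print('at',p.round(1),'t',s['time_s'],'F',s['ft_force'].round(2),'w',round(s['grip_width'],1))
    for x,y,z,d,ax in goals:
        d3=np.array([*d,0.]); 
        if ax=='x': X=d3; Y=np.cross([0,0,-1],X)
        else: Y=-d3; X=np.cross(Y,[0,0,-1])
        T=np.column_stack([X,Y,[0,0,-1]])
        print((R.T@(np.array([x,y,z])-p)).round(1), np.degrees(Rn.from_matrix(R.T@T).as_rotvec()).round(1))
E
python3 - <<'E'
from h import *
q,d=bar(1,67.8,205,45)
s=arm.observe();print(q,d)
rows([(185.5,622.4,320,d,'-y'),(*q,320,d,'-y'),(*q,200,d,'-y')])
E
```

```text
[604.70681502 183.80630529] [-0.92587058 -0.37784079]
at [185.5 622.4 230.3] t 0.1 F [-0.15 -0.01  0.03] w 85.5
[  0.   -0.2 -89.7] [-0.1  0.  51.2]
[-527.  -300.7  -89.4] [-0.1  0.  51.2]
[-527.1 -300.5   30.6] [-0.1  0.  51.2]
```

```bash
python3 -m handwheel '[[0,0,-60,0,0,0,-1],[-40,-23,-90,0,0,8,-1],[-90,-51,-90,0,0,17,-1],[-140,-80,-90,0,0,26,-1],[-190,-108,-90,0,0,35,-1]]'; python3 - <<'E'
from h import *
q,d=bar(1,67.8,205,45)
rows([(*q,320,d,'-y'),(*q,200,d,'-y')])
E
```

```text
time_s: 0.72
eef_pos: [337.7, 463.6, 320.9]
orientation: [-1.374, -2.825, 0.001]
ft_force: [-0.1, 0.6, 1.3]
grip_width: 0.1
at [337.7 463.6 320.9] t 0.725 F [-0.05  0.58  1.27] w 0.1
[-384.9   37.4    0.9] [-0.   0.  15.9]
[-384.9   37.4  120.9] [-0.   0.  15.9]
```

```bash
python3 -m handwheel '[[-60,6,0,0,0,8,-1],[-120,12,0,0,0,16,-1],[-180,18,0,0,0,16,-1],[-240,24,0,0,0,16,-1],[-300,30,0,0,0,16,-1]]' >/dev/null;  python3 - <<'E'
from h import *
q,d=bar(1,67.8,205,45)
rows([(*q,320,d,'-y'),(*q,200,d,'-y')])
E
```

```text
at [547.7 247.  320.9] t 1.35 F [-0.13  0.4   0.61] w 0.1
[-80.1  28.6   0.8] [-0.  -0.   0.2]
[-80.1  28.7 120.8] [-0.  -0.   0.2]
```

```bash
python3 -m handwheel '[[-40,14,0,0,0,0,-1],[-80,28,0,0,0,0,-1],[-80,28,40,0,0,0,-1],[-80,28,80,0,0,0,-1],[-80,28,80,0,0,0,-1]]' >/dev/null;  python3 - <<'E'
from h import *
q,d=bar(1,67.8,205,45)
rows([(*q,320,d,'-y'),(*q,200,d,'-y')])
im=snap('top','t1.png'); im2=snap('scene','s1.png')
g=lambda x,s:cv2.convertScaleAbs(cv2.resize(x,None,fx=s,fy=s,interpolation=cv2.INTER_CUBIC),alpha=1.6)[:,:,::-1]
cv2.imwrite('pics/c1.png',np.hstack([g(im[120:300,180:340],2.4),g(im2[100:280,300:460],2.4)]))
E
```

```text
at [600.7 184.9 236.7] t 1.975 F [0.65 0.06 0.08] w 0.0
[ -2.3   2.6 -83.3] [-0.5 -0.1  0.2]
[-2.6  3.6 36.7] [-0.5 -0.1  0.2]
```

View pics/c1.png

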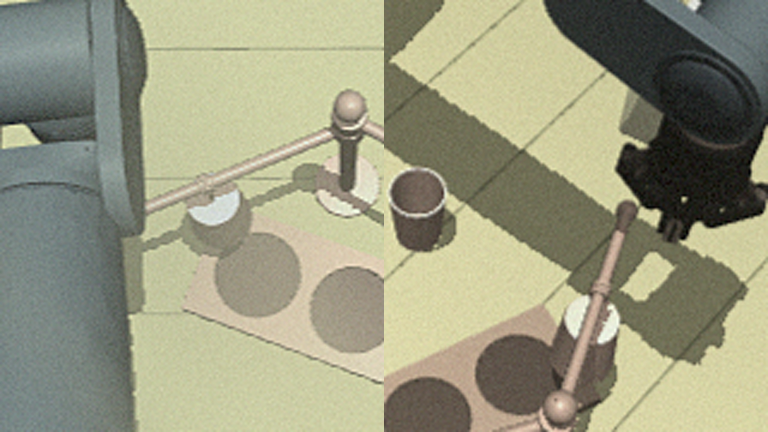

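The scene view shows the fingertips outside (behind) the left bar and clear of it, with the tumbler hanging plumb. I'll lower to z≈208 and start pushing.

```bash
python3 -m handwheel '[[0,0,15,0,0,0,-1],[-2,0,30,0,0,0,-1],[-2,0,30,0,0,0,-1]]';  python3 - <<'E'
from h import *
g=[]
for a,o in((67.8,25),(67.8,19.5),(65,19.5),(60,19.5),(55,19.5),(50,19.5),(47,19.5),(44.4,19.5)):
    q,d=bar(1,a,205,o); g.append((*q,208,d,'-y'))
rows(g)
E
```

```text
time_s: 2.45
eef_pos: [603.0, 183.3, 209.3]
orientation: [-1.747, -2.608, 0.003]
ft_force: [0.6, -0.0, 0.3]
grip_width: 0.3
at [603.  183.3 209.3] t 2.45 F [ 0.64 -0.02  0.27] w 0.3
[ -0.1 -18.2   1.4] [-0.2 -0.1  0.2]
[ -0.1 -23.7   1.4] [-0.2 -0.1  0.2]
[  0.7 -33.7   1.4] [-0.2 -0.1 -2.6]
[  0.8 -51.7   1.5] [-0.2 -0.1 -7.6]
[ -0.7 -69.6   1.6] [ -0.2  -0.1 -12.6]
[ -3.7 -87.3   1.6] [ -0.2  -0.1 -17.6]
[ -6.3 -97.8   1.6] [ -0.2  -0.1 -20.6]
[  -8.9 -106.7    1.7] [ -0.2  -0.1 -23.2]
```

```bash
python3 -m handwheel '[[0,-10,1,0,0,0,-1],[0,-18,1,0,0,0,-1],[0,-24,1,0,0,0,-1],[0,-30,1,0,0,-2,-1],[0,-36,1,0,0,-3,-1]]'; python3 - <<'E'
from h import *
print(arm.observe()['ft_force'])
im2=snap('scene','s2.png')
cv2.imwrite('pics/c2.png',cv2.convertScaleAbs(cv2.resize(im2[100:330,250:480],None,fx=2.5,fy=2.5,interpolation=cv2.INTER_CUBIC),alpha=1.6)[:,:,::-1])
E
```

```text
time_s: 3.08
eef_pos: [570.5, 169.8, 210.8]
orientation: [1.678, 2.655, 0.002]
ft_force: [0.5, 1.4, 0.7]
grip_width: 0.1
[0.51781691 1.40810478 0.70625982]
```

View pics/c2.png

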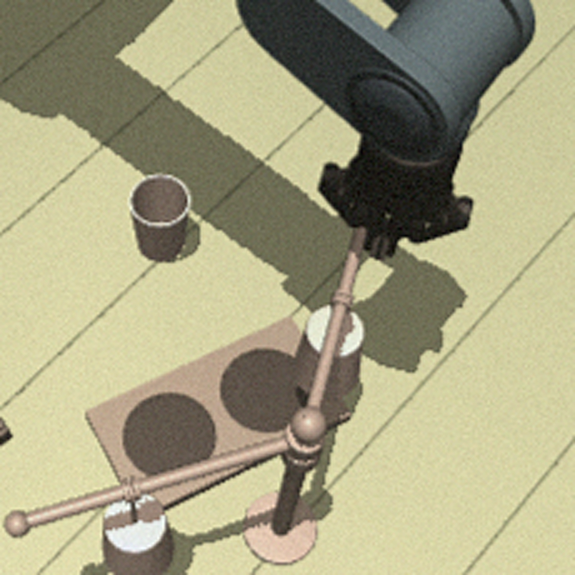

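Finger now at the bar's outer end, with the tumbler still plumb. I'll go on along the arc, stopping short.

```bash
python3 - <<'E'
from h import *
g=[]
for a in(62,59,56,53,50,47.5):
    q,d=bar(1,a,205,20); g.append((*q,209,d,'-y'))
rows(g)
E
```

```text
at [569.9 169.6 210.7] t 3.125 F [0.97 1.01 0.41] w 0.2
[ 1.5 -8.2  1.7] [ 0.   0.  -2.6]
[  1.8 -19.    1.7] [ 0.   0.  -5.6]
[  1.5 -29.7   1.7] [ 0.   0.  -8.6]
[  0.6 -40.5   1.7] [  0.    0.  -11.6]
[ -0.8 -51.2   1.7] [  0.    0.  -14.6]
[ -2.4 -60.    1.7] [  0.    0.  -17.1]
```

```bash
python3 -m handwheel '[[1,-9,1,0,0,-3,-1],[1.5,-19,1,0,0,-6,-1],[1,-30,1,0,0,-9,-1],[0.5,-40,1,0,0,-12,-1],[-1,-50,1,0,0,-14,-1]]'; python3 - <<'E'
from h import *
print(arm.observe()['ft_force'])
im2=snap('scene','s3.png')
im=snap('top','t3.png')
g=lambda x,s:cv2.convertScaleAbs(cv2.resize(x,None,fx=s,fy=s,interpolation=cv2.INTER_CUBIC),alpha=1.6)[:,:,::-1]
cv2.imwrite('pics/c3.png',np.hstack([g(im[120:300,180:340],2.4),g(im2[150:330,280:440],2.4)]))
E
```

```text
time_s: 3.75
eef_pos: [525.9, 147.2, 209.6]
orientation: [1.341, 2.84, 0.001]
ft_force: [1.4, 0.1, 0.7]
grip_width: 0.1
[1.44563238 0.11776087 0.72294602]
```

View pics/c3.png

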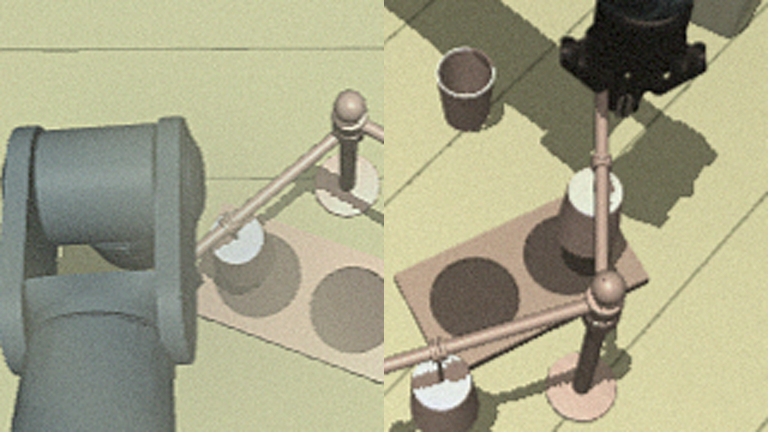

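The left arm now points at roughly 51°, with its collar at about (274.6,211.3) in the top view. I'll measure how much is left.

```bash
python3 - <<'E'
from h import *
p=onz('top',274.6,211.3,220)[:2]-P; print(p,np.hypot(*p),np.degrees(np.arctan2(p[1],-p[0])))
# bar far end visible crop (203,244)
p=onz('top',180+200/2.4,120+246/2.4,220)[:2]-P; print(p,np.hypot(*p),np.degrees(np.arctan2(p[1],-p[0])))
s=arm.observe()
g=[]
for a in(50,48,46.5,45,44.4):
    q,d=bar(1,a,205,20); g.append((*q,209,d,'-y'))
rows(g)
E
```

```text
[-85.86265525 109.50046732] 139.150091299536 51.898923748621286
[-110.28598959  133.25550282] 172.97406895888562 50.387889498738815
at [525.4 147.  209.4] t 3.85 F [ 0.35 -0.09 -0.37] w 0.1
[ 0.7 -1.1  0.4] [-0.   0.  -0.6]
[ 1.2 -8.3  0.4] [-0.   0.  -2.6]
[  1.4 -13.7   0.4] [-0.   0.  -4.1]
[  1.5 -19.1   0.4] [-0.   0.  -5.6]
[  1.5 -21.2   0.4] [-0.   0.  -6.2]
```

```bash
python3 -m handwheel '[[1,-6,0,0,0,-2,-1],[1,-12,0,0,0,-4,-1],[1.5,-17,0,0,0,-5,-1],[1.5,-20,0,0,0,-6,-1],[1.5,-20,0,0,0,-6,-1]]'; python3 -m handwheel '[[0,4,0,0,0,0,-1],[0,18,0,0,0,0,-1],[0,40,-10,0,0,0,-1],[0,50,-60,0,0,0,-1],[0,55,-110,0,0,0,-1]]';  python3 -m handwheel '[[10,50,0,0,0,0,-1],[20,100,0,0,0,0,-1]]'; python3 - <<'E'
from h import *
im2=snap('scene','s4.png')
im=snap('top','t4.png')
g=lambda x,s:cv2.convertScaleAbs(cv2.resize(x,None,fx=s,fy=s,interpolation=cv2.INTER_CUBIC),alpha=1.6)[:,:,::-1]
cv2.imwrite('pics/c4.png',np.hstack([g(im[120:300,180:340],2.4),g(im2[150:330,280:440],2.4)]))
E
```

```text
time_s: 4.47
eef_pos: [509.4, 135.8, 209.3]
orientation: [-1.193, -2.906, 0.0]
ft_force: [0.3, -0.7, 0.5]
grip_width: -0.3
time_s: 5.1
eef_pos: [548.6, 176.1, 319.9]
orientation: [-1.191, -2.906, 0.001]
ft_force: [0.1, 0.1, -0.2]
grip_width: 0.0
time_s: 5.35
eef_pos: [605.7, 262.1, 320.6]
orientation: [1.192, 2.904, 0.002]
ft_force: [0.6, -0.5, 1.7]
grip_width: -0.2
```

View pics/c4.png

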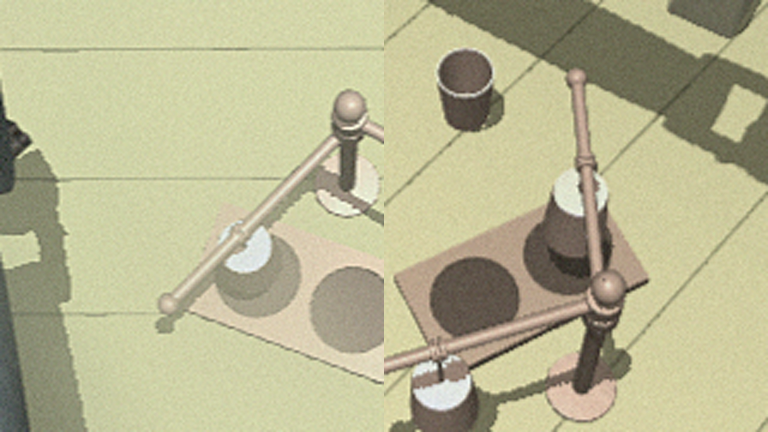

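The left ball is now at top (250,246.2) and scene (360,181.7). The tumbler hangs inside the outer part of the left recess.

```bash
python3 - <<'E'
from h import *
for n,u,v in(('top',250,246.2),('scene',360,181.7)):
  p=onz(n,u,v,220)[:2]; print(p,np.hypot(*(p-P)),np.degrees(np.arctan2(p[1]-P[1],P[0]-p[0])))
for n,cs in(('top',[(287.6,234.2),(327.4,248.9)]),('scene',[(354.8,256.1),(317.9,273.6)])):
  for u,v in cs:
    p=onz(n,u,v,13)[:2]; print(n,p,np.hypot(*(p-P)),np.degrees(np.arctan2(p[1]-P[1],P[0]-p[0])))
# precise recess masks from this picture: darker than slab
im=cv2.imread('pics/top0.png'); hsv=cv2.cvtColor(cv2.GaussianBlur(im,(5,5),0),cv2.COLOR_BGR2GRAY)
for u,v in((287,234),(327,249),(305,240),(345,268)): print(hsv[v,u])
c=cv2.HoughCircles(cv2.resize(hsv[210:280,250:370],None,fx=4,fy=4,interpolation=cv2.INTER_CUBIC),cv2.HOUGH_GRADIENT,1,80,param1=60,param2=15,minRadius=60,maxRadius=85)
if c is not None:
  for x,y,r in c[0][:4]:
    u,v=250+(x+.5)/4-.5,210+(y+.5)/4-.5; p=onz('top',u,v,13)[:2]; print('H',u,v,r/4,p,np.hypot(*(p-P)),np.degrees(np.arctan2(p[1]-P[1],P[0]-p[0])))
E
```

```text
[479.12369886 137.61052395] 227.67971137856807 44.86373443068951
[478.46074401 140.51902399] 230.2068454456172 45.26042611206468
top [540.18689897  72.24753896] 138.32863736350973 43.51621245366316
top [501.74685688 -29.97034653] 138.92811254700914 -2.8758699333978917
scene [538.59375102  73.60049797] 140.41559667271335 43.4689448413517
scene [501.79420294 -24.35322471] 138.71239798339084 -0.558964417847327
87
84
109
120
```

The left arm is at about 45° and its recess is at about 43.7°, so it is some 3 mm off and well within tolerance. Now the right arm: I'll cross high over the rail.

```bash
python3 - <<'E'
from h import *
q,d=bar(-1,60.2,205,50)
print(q);rows([(*q,370,d,'x'),(*q,235,d,'x')])
E
```

```text
[ 582.00861066 -225.74061599]
at [605.5 264.1 317.4] t 5.45 F [-0.6 -1.3 -0.3] w -0.0
[-325.9 -366.4  -52.9] [ -0.   -0.1 -14.6]
[-326.1 -366.3   82.1] [ -0.   -0.1 -14.6]
```

```bash
python3 -m handwheel '[[-30,-30,-40,0,0,0,-1],[-70,-78,-52,0,0,-5,-1],[-110,-124,-52,0,0,-10,-1],[-150,-170,-52,0,0,-15,-1],[-190,-214,-52,0,0,-15,-1]]'; python3 - <<'E'
from h import *
q,d=bar(-1,60.2,205,50)
print(q);rows([(*q,370,d,'x'),(*q,235,d,'x')])
E
```

```text
time_s: 6.08
eef_pos: [588.9, -27.3, 371.4]
orientation: [0.802, 3.037, -0.0]
ft_force: [1.4, 0.5, 0.0]
grip_width: 0.0
[ 582.00861066 -225.74061599]
at [588.9 -27.3 371.4] t 6.075 F [1.41 0.5  0.04] w 0.0
[ -92.  -176.     1.4] [0.  0.  0.2]
[ -92.  -176.   136.4] [0.  0.  0.2]
```

```bash
python3 -m handwheel '[[-28,-54,0,0,0,0,-1],[-56,-106,0,0,0,0,-1],[-84,-160,0,0,0,0,-1],[-92,-176,0,0,0,0,-1],[-92,-176,50,0,0,0,-1]]'; python3 - <<'E'
from h import *
q,d=bar(-1,60.2,205,50)
im2=snap('scene','s5.png')
im=snap('top','t5.png')
rows([(*q,370,d,'x'),(*q,235,d,'x')])
g=lambda x,s:cv2.convertScaleAbs(cv2.resize(x,None,fx=s,fy=s,interpolation=cv2.INTER_CUBIC),alpha=1.6)[:,:,::-1]
cv2.imwrite('pics/c5.png',np.hstack([g(im[120:300,300:460],2.4),g(im2[210:390,220:380],2.4)]))
E
```

```text
time_s: 6.7
eef_pos: [584.1, -226.4, 325.6]
orientation: [0.803, 3.027, -0.004]
ft_force: [0.2, 0.4, -0.3]
grip_width: 0.0
at [ 580.  -222.3  314.9] t 6.8 F [-1.21  0.42 -1.37] w -0.2
[ -2.8  -1.9 -55.2] [ 0.  -0.7  0.2]
[-4.3 -2.  79.8] [ 0.  -0.7  0.2]
```

View pics/c5.png

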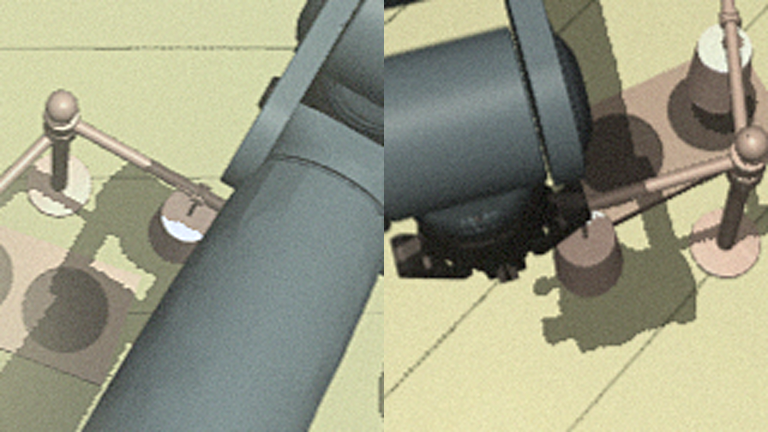

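The tool hangs behind (outside) the right arm's end, and both tumblers are plumb. Next I'll lower to z≈235.

```bash
python3 -m handwheel '[[0,0,35,0,0,0,-1],[0,0,70,0,0,0,-1],[0,0,80,0,0,0,-1],[0,0,80,0,0,0,-1]]'; python3 - <<'E'
from h import *
g=[]
for a,o in((60.2,25),(60.2,17),(57,17),(53,17),(49,17),(45,17)):
    q,d=bar(-1,a,205,o); g.append((*q,236,d,'x'))
rows(g)
E
```

```text
time_s: 7.3
eef_pos: [582.6, -223.6, 242.2]
orientation: [0.801, 3.037, -0.0]
ft_force: [-0.4, -0.5, -0.9]
grip_width: 0.3
at [ 582.6 -223.6  242.2] t 7.3 F [-0.36 -0.49 -0.87] w 0.3
[24.5 -2.1  6.2] [0.  0.  0.2]
[32.5 -2.   6.2] [0.  0.  0.2]
[44.  -2.6  6.2] [0.  0.  3.4]
[58.3 -2.4  6.2] [0.  0.  7.4]
[72.6 -1.3  6.2] [ 0.   0.  11.4]
[86.8  0.9  6.2] [ 0.   0.  15.4]
```

```bash
python3 -m handwheel '[[10,-2,6,0,0,0,-1],[20,-2,6,0,0,0,-1],[28,-2,6,0,0,0,-1],[36,-2,6,0,0,1,-1],[44,-2,6,0,0,3,-1]]'; python3 -m handwheel '[[7,0,0,0,0,2,-1],[15,0,0,0,0,4,-1]]'; python3 - <<'E'
from h import *
im2=snap('scene','s6.png')
im=snap('top','t6.png')
g=[]
for a in (50,47,44,41,38,35,32,29):
    q,d=bar(-1,a,205,17); g.append((*q,236,d,'x'))
rows(g)
g=lambda x,s:cv2.convertScaleAbs(cv2.resize(x,None,fx=s,fy=s,interpolation=cv2.INTER_CUBIC),alpha=1.6)[:,:,::-1]
cv2.imwrite('pics/c6.png',np.hstack([g(im[120:300,300:460],2.4),g(im2[210:390,220:380],2.4)]))
E
```

```text
time_s: 7.92
eef_pos: [542.6, -204.0, 235.8]
orientation: [0.885, 3.013, -0.001]
ft_force: [-0.3, -0.5, 0.4]
grip_width: -0.4
time_s: 8.18
eef_pos: [529.9, -195.7, 235.4]
orientation: [0.99, 2.981, -0.0]
ft_force: [0.2, -0.8, 0.5]
grip_width: -0.1
at [ 529.7 -195.3  235.2] t 8.275 F [-0.16 -0.89 -0.06] w 0.2
[ 8.9 -1.3 -0.8] [ 0.  -0.   3.4]
[19.7 -1.2 -0.8] [ 0.  -0.   6.4]
[30.4 -0.7 -0.8] [ 0.  -0.   9.4]
[41.1  0.5 -0.8] [ 0.  -0.  12.4]
[51.8  2.2 -0.8] [ 0.  -0.  15.4]
[62.3  4.5 -0.8] [ 0.  -0.  18.4]
[72.7  7.3 -0.8] [ 0.  -0.  21.4]
[82.9 10.6 -0.8] [ 0.  -0.  24.4]
```

View pics/c6.png

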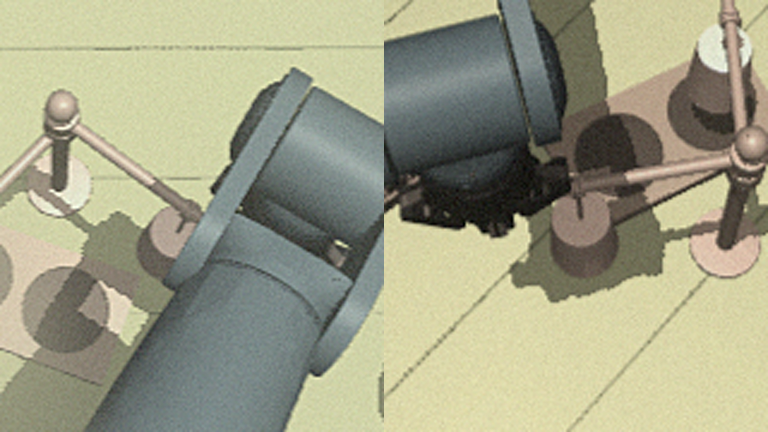

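The right arm is swinging in (now about 53°) with light contact, and the tumbler is calm. I'll continue along the arc.

```bash
python3 -m handwheel '[[9,-1,0,0,0,3,-1],[19,-1,0,0,0,6,-1],[30,-0.5,0,0,0,9,-1],[41,0.5,-0.5,0,0,12,-1],[52,2,-0.5,0,0,15,-1]]'; python3 - <<'E'
from h import *
g=[]
for a in (38,35,32,29,26,23,20):
    q,d=bar(-1,a,205,17); g.append((*q,236,d,'x'))
rows(g)
E
```

```text
time_s: 8.9
eef_pos: [489.6, -163.0, 235.7]
orientation: [1.37, 2.827, 0.0]
ft_force: [1.2, -0.1, -0.4]
grip_width: 0.0
at [ 489.6 -163.   235.7] t 8.9 F [ 1.23 -0.05 -0.39] w 0.0
[ 0.4  0.1 -0.3] [0.  0.  0.3]
[11.2 -0.4 -0.3] [0.  0.  3.3]
[22.  -0.4 -0.3] [0.  0.  6.3]
[32.7  0.1 -0.3] [0.  0.  9.3]
[43.4  1.3 -0.3] [ 0.  -0.  12.3]
[54.1  3.  -0.3] [ 0.  -0.  15.3]
[64.6  5.2 -0.3] [ 0.  -0.  18.3]
```

```bash
python3 -m handwheel '[[11,-0.5,0,0,0,3,-1],[22,-0.5,0,0,0,6,-1],[33,0,0,0,0,9,-1],[43,1,0,0,0,12,-1],[54,3,0,0,0,15,-1]]'; python3 - <<'E'
from h import *
im2=snap('scene','s7.png')
im=snap('top','t7.png')
g=[]
for a in (20,17,14,11,8,5,3,2,1,0):
    q,d=bar(-1,a,205,17); g.append((*q,236,d,'x'))
rows(g)
g=lambda x,s:cv2.convertScaleAbs(cv2.resize(x,None,fx=s,fy=s,interpolation=cv2.INTER_CUBIC),alpha=1.6)[:,:,::-1]
cv2.imwrite('pics/c7.png',np.hstack([g(im[120:300,260:420],2.4),g(im2[180:360,220:380],2.4)]))
E
```

```text
time_s: 9.52
eef_pos: [458.2, -118.9, 235.7]
orientation: [-1.727, -2.624, 0.001]
ft_force: [-0.9, -1.5, -0.2]
grip_width: 0.2
at [ 458.2 -118.4  235.6] t 9.625 F [ 0.62 -0.37  0.22] w 0.0
[10.3 -0.4 -0.4] [-0.  -0.   3.4]
[21.1 -0.4 -0.4] [-0.  -0.   6.4]
[31.9  0.2 -0.4] [-0.  -0.   9.4]
[42.6  1.4 -0.4] [-0.  -0.  12.4]
[53.2  3.1 -0.4] [-0.  -0.  15.4]
[63.7  5.4 -0.3] [-0.  -0.  18.4]
[70.7  7.2 -0.3] [-0.  -0.  20.4]
[74.1  8.2 -0.3] [-0.  -0.  21.4]
[77.5  9.3 -0.3] [-0.  -0.  22.4]
[81.  10.4 -0.3] [-0.  -0.  23.4]
```

View pics/c7.png

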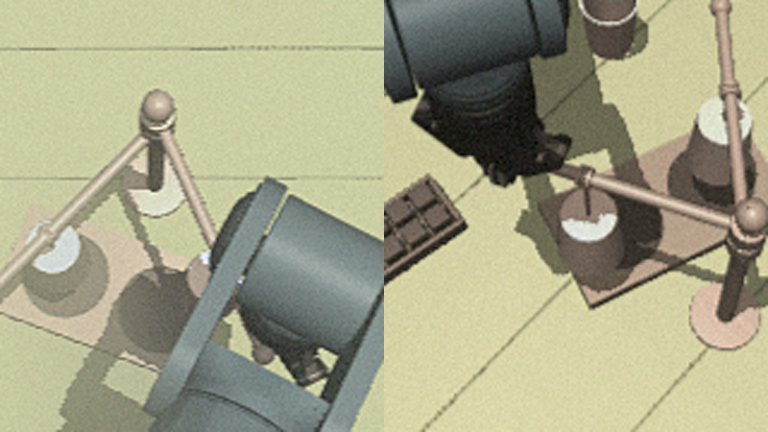

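```bash
python3 - <<'E'
from h import *
p=onz('top',369.6,267.9,247)[:2]; print(p,np.hypot(*(p-P)),np.degrees(np.arctan2(P[1]-p[1],P[0]-p[0])))
E
python3 -m handwheel '[[10,-0.5,0,0,0,3,-1],[21,-0.5,0,0,0,6,-1],[32,0,0,0,0,9,-1],[42,1,0,0,0,12,-1],[50,2.5,0,0,0,14,-1]]'; python3 - <<'E'
from h import *
im2=snap('scene','s8.png')
im=snap('top','t8.png')
g=[]
for a in (10,8,6,5,4,3,2,1,0):
    q,d=bar(-1,a,205,17); g.append((*q,236,d,'x'))
rows(g)
g=lambda x,s:cv2.convertScaleAbs(cv2.resize(x,None,fx=s,fy=s,interpolation=cv2.INTER_CUBIC),alpha=1.6)[:,:,::-1]
cv2.imwrite('pics/c8.png',np.hstack([g(im[140:320,240:400],2.4),g(im2[170:350,240:400],2.4)]))
E
```

```text
[ 429.81049154 -111.7935238 ] 228.63586517648446 22.852627990513806
time_s: 10.25
eef_pos: [441.0, -72.3, 235.8]
orientation: [2.032, 2.396, -0.001]
ft_force: [-0.5, -0.2, -0.1]
grip_width: 0.2
at [441.  -71.9 235.8] t 10.35 F [-0.67  0.03 -1.46] w 0.2
[-3.5 -0.  -0.2] [ 0.  -0.  -0.5]
[ 3.7 -0.5 -0.2] [ 0.  -0.   1.5]
[10.9 -0.8 -0.2] [ 0.  -0.   3.5]
[14.5 -0.9 -0.2] [ 0.  -0.   4.5]
[18.1 -0.9 -0.2] [ 0.  -0.   5.5]
[21.6 -0.8 -0.2] [-0.  -0.   6.5]
[25.2 -0.6 -0.2] [-0.  -0.   7.5]
[28.8 -0.4 -0.2] [-0.  -0.   8.5]
[32.4 -0.2 -0.2] [-0.  -0.   9.5]
```

View pics/c8.png

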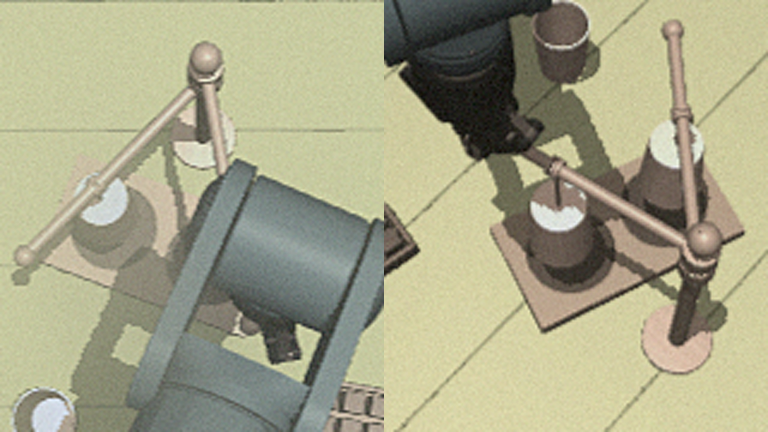

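The right arm is at about 9° and its recess at about 2°, so roughly 24 mm of push remains.

```bash
python3 -m handwheel '[[7,-0.5,0,0,0,2,-1],[13,-1,0,0,0,4,-1],[19,-1,0,0,0,6,-1],[23.5,-0.5,0,0,0,7,-1],[23.5,-0.5,0,0,0,7,-1]]'; python3 -m handwheel '[[-5,0,0,0,0,0,-1],[-20,0,0,0,0,0,-1],[-40,0,-20,0,0,0,-1],[-60,0,-70,0,0,0,-1],[-100,0,-110,0,0,0,-1]]';  python3 -m handwheel '[[-50,0,0,0,0,0,-1],[-110,0,0,0,0,0,-1],[-160,0,0,0,0,0,-1],[-160,0,0,0,0,0,-1]]'; python3 - <<'E'
from h import *
im2=snap('scene','s9.png')
im=snap('top','t9.png')
g=lambda x,s:cv2.convertScaleAbs(cv2.resize(x,None,fx=s,fy=s,interpolation=cv2.INTER_CUBIC),alpha=1.6)[:,:,::-1]
cv2.imwrite('pics/c9.png',np.hstack([g(im[140:320,240:400],2.4),g(im2[170:350,240:400],2.4)]))
E
```

```text
time_s: 10.98
eef_pos: [436.8, -49.1, 235.8]
orientation: [-2.173, -2.268, -0.0]
ft_force: [-0.1, 0.0, 0.6]
grip_width: 0.3
time_s: 11.6
eef_pos: [440.8, -150.3, 347.7]
orientation: [2.172, 2.268, 0.001]
ft_force: [0.2, 0.4, 0.0]
grip_width: 0.3
time_s: 12.1
eef_pos: [446.5, -312.7, 344.9]
orientation: [-2.179, -2.261, 0.001]
ft_force: [0.1, -0.2, -0.4]
grip_width: 0.0
```

View pics/c9.png

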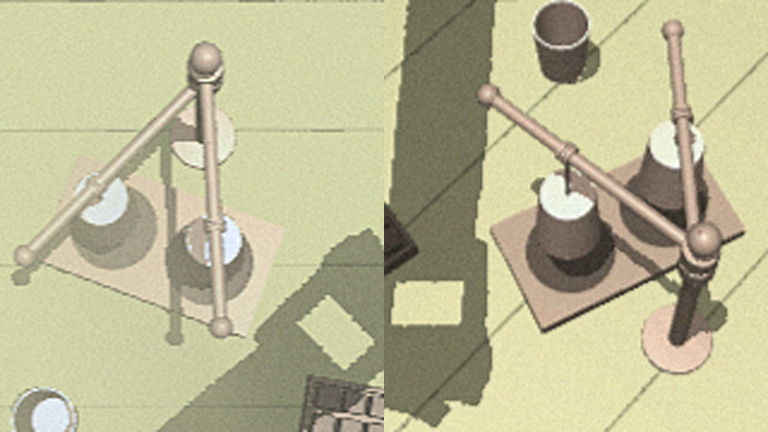

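Balls are now at top (332.1,276.3) and (250.4,246.7), and scene (283.3,209.2) and (360,182.5). I'll check the numbers and overlay the predicted mouth and recess outlines.

```bash
python3 - <<'E'
from h import *
A={}
for s,n,u,v,z in((1,'top',250.4,246.7,220),(1,'scene',360,182.5,220),(-1,'top',332.1,276.3,247),(-1,'scene',283.3,209.2,247)):
  p=onz(n,u,v,z)[:2]; a=np.degrees(np.arctan2(s*(p[1]-P[1]),P[0]-p[0])); A.setdefault(s,[]).append(a); print(s,n,p,np.hypot(*(p-P)),a)
out=[]
for n,f,x0,y0 in(('top','t9.png',240,180),('scene','s9.png',270,190)):
  im=cv2.convertScaleAbs(cv2.resize(cv2.imread('pics/'+f)[y0:y0+110,x0:x0+130],None,fx=3,fy=3,interpolation=cv2.INTER_CUBIC),alpha=1.6)
  for s,ra in((1,43.8),(-1,2.0)):
    for ang,z,r,col in((ra,18,46,(0,0,255)),(np.mean(A[s]),80,32,(255,0,0))):
      c,_=bar(s,ang,140,0)
      pts=np.array([(proj(n,[c[0]+r*np.cos(t),c[1]+r*np.sin(t),z])-[x0,y0]+.5)*3-.5 for t in np.linspace(0,6.28,60)])
      cv2.polylines(im,[pts.round().astype(int)],True,col,1)
  out.append(im)
cv2.imwrite('pics/o9.png',np.hstack(out))
E
```

```text
1 top [478.05162626 136.73830571] 227.82844519532597 44.51806884623912
1 scene [479.81233693 138.93317731] 228.12908402006124 45.22119573726614
-1 top [412.8512955  -35.10978553] 227.97056732241492 3.0449822082346927
-1 scene [414.62552937 -32.77191799] 226.08575112951323 2.4772199471268195
```

View pics/o9.png

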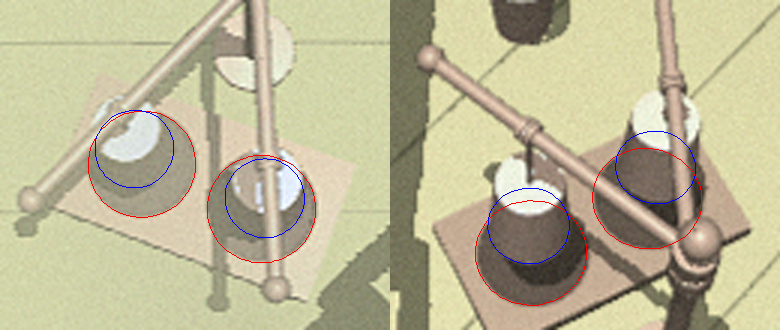

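Both recess outlines fit the pictures. The tumblers are about 3 mm (left) and 2 mm (right) off, out of the 12 mm allowed. I'll let things settle, check the bystanders against the first picture, and look at both arms for rest.

```bash
python3 -m handwheel '[[0,0,0,0,0,0,-1],[0,0,0,0,0,0,-1],[0,0,0,0,0,0,-1],[0,0,0,0,0,0,-1],[0,0,0,0,0,0,-1]]'; python3 - <<'E'
from h import *
a=cv2.imread('pics/top0.png');b=cv2.imread('pics/scene0.png')
im=snap('top','t10.png')[:,:,::-1]; sc=snap('scene','s10.png')[:,:,::-1]
def sh(A,B,x,y,h):
    t=A[y-h:y+h,x-h:x+h]; w=B[y-h-6:y+h+6,x-h-6:x+h+6].copy()
    r=cv2.matchTemplate(w,t,cv2.TM_CCOEFF_NORMED); _,m,_,l=cv2.minMaxLoc(r); return (l[0]-6,l[1]-6),round(m,3)
for k,x,y,h in(('decanter',123,268,26),('spare',259,315,18),('tray',391,314,28),('bucket',520,283,40)): print(k,sh(a,im,x,y,h))
for k,x,y,h in(('decanter',422,135,28),('spare',314,187,18),('tray',226,278,28),('bucket',135,372,40)): print('scene',k,sh(b,sc,x,y,h))
t9=cv2.imread('pics/t9.png'); print('settle',sh(t9,im,250,246,12),sh(t9,im,332,270,14),sh(t9,im,285,225,16))
E
```

```text
time_s: 12.82
eef_pos: [447.5, -308.7, 345.8]
orientation: [2.174, 2.268, -0.0]
ft_force: [0.4, 0.1, 0.3]
grip_width: -0.3
decanter ((0, 0), 0.986)
spare ((0, 0), 0.982)
tray ((0, 0), 0.511)
bucket ((-6, 3), 0.047)
scene decanter ((0, 0), 0.992)
scene spare ((0, 0), 0.994)
scene tray ((0, 0), 0.823)
scene bucket ((0, 0), 0.988)
settle ((0, 0), 0.969) ((0, 0), 0.972) ((0, 0), 0.987)
```

View pics/t10.png

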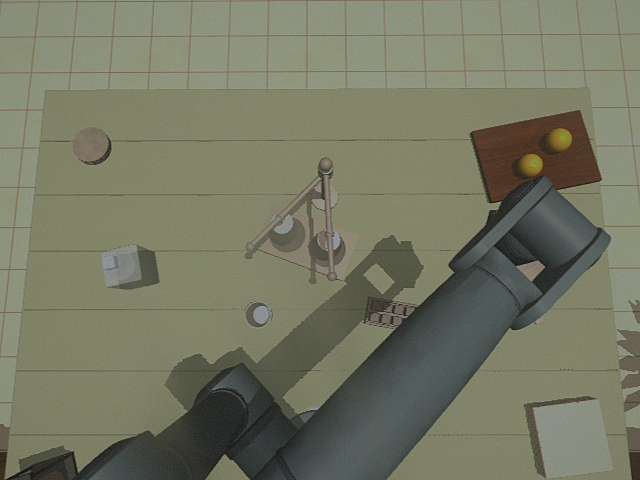

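The picture shows both tumblers over their recesses, at (284,225) and (329,241), and the robot clear of everything. No bystander shows a shift. The robot hides the bucket and part of the tray in the top view, but the scene view shows both in place. Handing in.

```bash
python3 -c "
from plant import arm; print(arm.job_done())"
```

```text
the job is handed in; nothing more can be done
None
```

I pushed both arms inwards with the closed fingertip, and both tumblers now hang over their recesses. The job was handed in at about 13 s of the 51 s allowed; no verdict is reported.

| | Arm angle from straight ahead (deg) | Recess angle (deg) | Tumbler off centre (mm, limit 12) |
|---|---|---|---|
| Left | about 44.9 (top view 44.5, scene view 45.2) | about 43.8 | about 3 |
| Right | about 2.8 (top view 3.0, scene view 2.5) | about 2.0 | about 2 |

- **Recess position:** the two cameras disagreed on the right recess by about 2.3° (6 mm), so I set its angle from both views and the known spacing. The recess outlines drawn from these angles matched both pictures.
- **Arms and tumblers:** both arms and the left tumbler showed no movement between the last two pictures, about 0.7 s apart. The right tumbler's swing was only judged by eye. The wrist force read at most about 2 N whenever I checked it.
- **Bystanders:** none shows any shift. In the last top view the robot hid the bucket and partly the tray, so their match failed or was weak there. The scene view shows the bucket unmoved (match 0.99) and the tray too (match 0.82).

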